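Push the chassis home and press the lever through the guard window

ROBOT

A 6-joint arm with a two-finger parallel gripper is mounted at the origin on a cart in front of the work surface, level with it; the furniture and walls round the work are solid. World frame = base frame: x ahead of the robot, y to its left, z up, the work surface at z = 0. Lengths are in m, angles in degrees, forces in N, time in s.
With the tool pointing down it reaches from about 0.35 to 0.875 m from the base axis. Payload 4.2 kg.
Tool frame: the origin (TCP) lies at the very end of the fingers, on their centre line; the grasp point (between the pads) lies 19 mm behind it; z points along the fingers, y is the line along which they close (so a half turn about z gives the same grasp; the last joint's range is limited). The gripper opens to 85 mm and grips with 20 to 120 N. Pads are 22 mm wide; open, the fingers measure 114 mm over their backs; the gripper's body (76 mm by 85 mm) begins 54 mm behind the grasp point. The pads swing forward as they close: fully open they stand 13 mm farther back than shut.
Start: joints at [82.311, 22.042, 0.453, 0, -68.411, -14.817], TCP at [0.239, 0.577, 0.202] pointing down, gripper open.
Joint ranges: [-179.83, 179.83], [-69.29, 118.12], [-61.27, 80.66], [-181.25, 117.63], [-171.15, -9.14], [-177.46, 177.46]. Speed limits (degrees/s): [159.86, 159.86, 180, 180, 180, 180].

INTERFACE

Orientations are given as [roll, pitch, yaw] about the fixed x, y, z axes, in that order (R = Rz(yaw) Ry(pitch) Rx(roll)).
In Python, from cell import ctrl gives the robot as it stands. The module is installed in compiled form; this text tells all that it offers.
- The arm moves only by the tool apply_moves, never from a script. Its argument "targets" is a list of rows, each an object of numbers: "grip": the opening, from -1 (shut) to 1 (fully open); "dx", "dy", "dz": the shift along the tool's x, y, z in units of 150 mm (1.0 is 150 mm); "roll": the turn about the tool's z in units of pi rad (1.0 is pi rad). In form: [{"grip": .., "dx": .., "dy": .., "dz": .., "roll": ..}, ...]. A call has 1 to 12 rows; each row shifts and turns the commanded pose from where the row before left it, along the tool's axes as they then stand; what a row does not reach is not made up. A row lasts 1/8 s, in which the tool goes at most 62.5 mm and 10.7 degrees, less where a joint would pass 70% of its speed; a pose out of reach is approached as far as the arm can. A call with a number of a shift or a turn outside -1 to 1 is refused whole. A call with a gripper value outside its range is refused whole. The fingers move at their own pace and stop on an object; the grip force is fixed at half the most. Time passes only in rows, so rows that do not move let the fingers close. It gives the time, the measured TCP pose, the force, the opening and the grip force at its end, in the units of the state.
- ctrl.observe(): the state, without advancing time (a new reading comes with each control period).
- ctrl.camera(name): name is "side" or "top"; returns a dict with "image" (420x560x3 uint8, red, green, blue), "fx", "fy", "cx", "cy" (pixels), "extrinsics" (4x4, takes a point from camera to world coordinates). Camera axes: x right, y down, z forward; pixel columns grow to the right and rows downward; lengths in m; the calibration is good to about 2 mm. A picture is of the moment at which its call begins. There is no depth.
- ctrl.close_job(): hands the job in; it is judged then, once.
The state is a dict: "clock": time; "qpos": joint angles; "joint_vel": joint speeds; "tau": joint torques, N m; "tool_pos": TCP position; "ee_rot": TCP orientation; "contact_force": force on the tool from outside, world axes, zero at the start; "ft_torque": the same for the moment, N m; "grip_width": finger opening in m; "grip_force": force on a finger pad.
Only numpy, scipy, OpenCV 4.12 (cv2) and the standard library are available. Lean on these libraries where they do the work, as an engineer would, in place of code of your own. Each camera call takes 0.05 s, during which the arm holds its last target. There are 200 camera calls.

TASK

The open trimmer chassis lies in the track of the small guarded hand press: push it along the track with the fingertips, under the guard, until it is fully home against the end stop. Then reach down through the window in the top of the guard and press the black lever pad all the way down without touching the guard, and finish while still holding the lever down. Only push and press, lifting nothing; the lever must not be pressed before the chassis is home, and the things lying around stay where they are.

Things in the scene. Friction and masses are not known exactly. Their poses are not given: they have to be found in the camera images.
- press: Fixed hand press. Origin on the bench (z=0) below the lever pad; x runs along the track away from the robot (yaw within 0.12 rad of world x), y left. In its frame, mm: track floor 4 above the bench, x -225 to 60; two side rails 52 apart inside, 72 outside, tops 9 above the bench, near end open; end stop block 50 wide, 34 high, face at x=45; lever hinge at x=70, z=85.
- chassis: Loose open black trimmer chassis 180 (x) x47x24 mm, about 90 g, lying along the track. Origin: centre of its underside, 4 mm over the bench. Near end 90 mm nearer the robot, solid there 8 to 20 mm over the bench, 32 mm wide. Starts 30 to 55 mm short of home, sticking out of the guard. Home (on the stop): origin at x=-45 mm in the press frame, near end about 75 mm in front of the guard.
- guard: Fixed guard hood: aluminium posts, clear plastic walls, grey flat top plate 122 mm above the bench. Origin on the bench below the window's centre, axes as the press, up to 6 mm off the press origin in x and y. Outside: x -60 to 102, y -71 to 71 mm. Front panel ends 50 mm above the bench, leaving a low opening for the track. Must not be touched.
- window (a point): Centre of the open rectangular window in the guard's top plate, at the plate's upper face (122 mm above the bench). The window is 90 mm along the guard's x and 80 mm along its y; the plate is 4 mm thick.
- lever_pad (a point): Centre of the upper face of the black thumb pad at the lever's free end, 34 mm (x) by 32 mm (y), moving with the lever. At rest about 103 mm above the bench, 19 mm below the window's upper face; at the stop about 82 mm above the bench.
- lever (a joint): Lever angle in rad: 0 = up at rest, 0.30 = fully down on its stop. The pad sinks 21 mm. A spring lifts it again when let go: it takes about 3.5 N at the pad to start and about 8 N to hold on the stop.
- driver: Loose red-handled screwdriver, 158 mm long, 14 mm thick, lying along the left side of the track; origin under its middle. Leave it alone.
- jig: Loose flat steel jig block with holes, 66x52x18 mm, lying to the right of the track; origin under its centre. Leave it alone.
- comb: Loose black guide comb, 42x44x12 mm, on the bench to the left of the guard; origin under its centre. Leave it alone.
- cell: Loose orange battery cell standing upright, 14 mm across, 50 mm high, to the left of the press; origin under its centre. Leave it alone.

How it is judged (in metres and radians):
On the way, in this order (a step that is already met when the one before it is completed fails the run):
1. the chassis is pushed home against the end stop, lever still up (x of chassis in the frame of press between -0.05 and -0.04 m and z of chassis in the frame of press below 0.009 m and y of chassis in the frame of press between -0.008 and 0.008 m and angle between the x axis of chassis and the x axis of press, either way round below 0.1 rad and value of joint lever below 0.06 rad), for 0.2 s.
2. the lever is pressed down to its stop through the window (x of chassis in the frame of press between -0.05 and -0.04 m and z of chassis in the frame of press below 0.009 m and y of chassis in the frame of press between -0.008 and 0.008 m and angle between the x axis of chassis and the x axis of press, either way round below 0.1 rad and value of joint lever above 0.27 rad), for 0.2 s.
At the end, for the whole second after the job is handed in: The fingers hold the lever at its stop (joint above 0.27 of 0.30 rad, finger force on it over 1 N) while the chassis lies flat in the track against the end stop (within 5 mm of home, within 8 mm of the track's centre line and 0.1 rad of its direction) and still (all of step 2 and contact force between the fingers and lever above 1 N and linear speed of chassis below 0.01 m/s); the arm keeps its last pose, push and grip.
It fails at once if the robot touches the guard (contact force between any of the arm, the fingers and guard above 0.5 N).
It fails at once if the lever is pressed before the chassis is home (value of joint lever above 0.1 rad and not (x of chassis in the frame of press between -0.05 and -0.04 m and z of chassis in the frame of press below 0.009 m and y of chassis in the frame of press between -0.008 and 0.008 m and angle between the x axis of chassis and the x axis of press, either way round below 0.1 rad)).
It fails at once if the chassis is lifted or tipped (z of chassis in the frame of press above 0.016 m or angle between chassis's own z axis and vertical above 0.2 rad).
It fails at once if a bystander is moved (distance of any of driver, jig, comb, cell from where it was at the start of the episode above 0.015 m).
It also fails if it takes over 58 s, if anything falls off the work surface, if the arm or the gripper's body presses on something with over 40 N, if the wrist force passes 120 N, or if a joint passes its speed limit or range.

## Working session

There is one attempt and no reset: what is moved stays moved. The work goes in short steps, Python scripts to look and compute and a tool call to move; the robot and the scene stay as the last step left them, time stands still between calls to the robot, and variables do not carry over. Pictures are saved under pics/ and viewed, at most 10 in all, crops included, and the job is handed in when it is done.

Besides the shell and the picture viewer there is one more tool, called as name(argument=value, ...) on one line, values as JSON. apply_moves: Moves the arm, as the interface text tells. Shifts and turns lie within -1 to 1; 1 stands for 150 mm of shift or pi rad of turn. Its arguments: {"type":"object","properties":{"targets":{"type":"array","items":{"type":"object","properties":{"grip":{"type":"number"},"dx":{"type":"number","minimum":-1,"maximum":1},"dy":{"type":"number","minimum":-1,"maximum":1},"dz":{"type":"number","minimum":-1,"maximum":1},"roll":{"type":"number","minimum":-1,"maximum":1}}}}},"required":["targets"]}

```bash
mkdir -p pics; python3 - <<'E'
from cell import ctrl
import cv2,numpy as np
for n in("top","side"):
    c=ctrl.camera(n); cv2.imwrite(f"pics/{n}0.png",c["image"][:,:,::-1]); print(n,c["fx"],c["fy"],c["cx"],c["cy"]);print(np.round(c["extrinsics"],4).tolist())
s=ctrl.observe();print(s)
E
```

```text
top 481.314534473929 481.314534473929 276.9159698713919 219.3532012355719
[[0.0302, -0.9852, 0.169, 0.4688], [-0.9995, -0.0304, 0.0011, -0.0136], [0.0041, -0.1689, -0.9856, 0.9731], [0.0, 0.0, 0.0, 1.0]]
side 531.3335147755979 531.3335147755979 277.39197696120937 213.54225919632154
[[-1.0, -0.0044, 0.0033, 0.6204], [-0.0054, 0.6611, -0.7503, 0.6434], [0.0012, -0.7503, -0.6611, 0.6801], [0.0, 0.0, 0.0, 1.0]]
{'clock': 0.1, 'qpos': array([ 8.23125556e+01,  2.20870384e+01,  3.87307964e-01, -2.31094090e-02,
       -6.84111520e+01, -1.48166591e+01]), 'joint_vel': array([-0.05116707, -0.06629251,  0.19090632,  0.144248  ,  0.0857092 ,
       -0.08234943]), 'tau': array([-6.36994628e-04, -3.93316770e+01,  1.88931870e+01,  4.19807017e+00,
       -2.59033899e-03,  2.42867273e-06]), 'tool_pos': array([0.23899333, 0.57687666, 0.2005275 ]), 'ee_rot': array([ 1.79887312e+02, -7.59823126e-03, -2.25126198e+01]), 'contact_force': array([ 0.6632194 , -0.36472818,  0.40041105]), 'ft_torque': array([-0.01025577, -0.0519681 , -0.07012293]), 'grip_force': 0.0, 'grip_width': 0.08522341805935067}
```

View pics/top0.png

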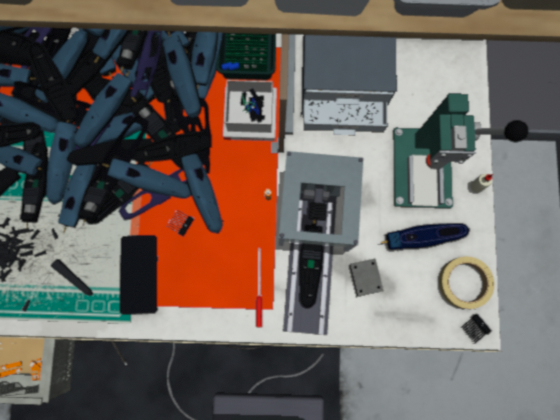

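View pics/side0.png

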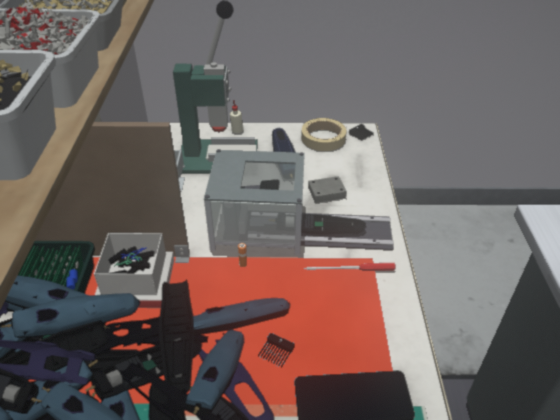

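```bash
python3 - <<'E'
import cv2,numpy as np
t=cv2.imread("pics/top0.png");s=cv2.imread("pics/side0.png")
R=lambda a,f:cv2.resize(a,None,fx=f,fy=f,interpolation=cv2.INTER_CUBIC)
cv2.imwrite("pics/c1.png",np.hstack([R(t[145:257,272:372],4),R(t[233:345,272:372],4)]))
cv2.imwrite("pics/c2.png",R(s[140:280,200:400],4))
E
```

```text
(no output)
```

View pics/c1.png

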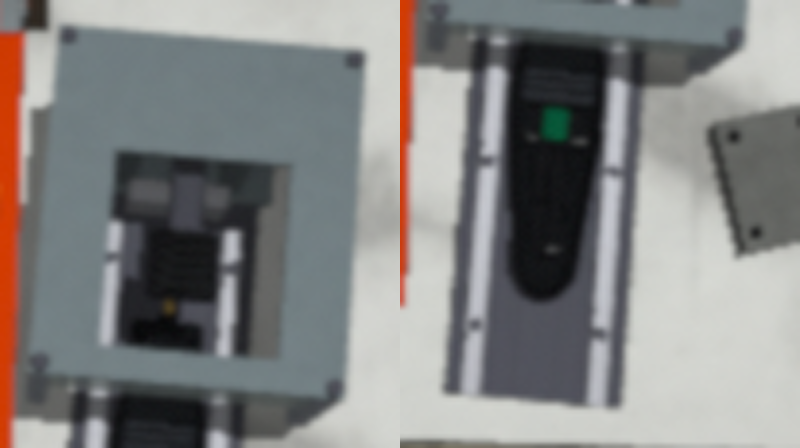

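View pics/c2.png

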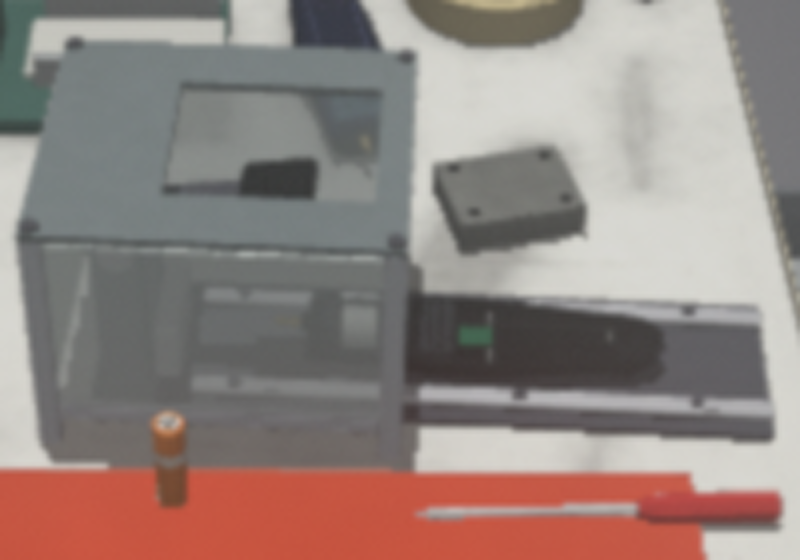

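```bash
cat > h.py <<'E'
import numpy as np
T=dict(f=481.3145,c=(276.916,219.353),E=np.array([[0.0302,-0.9852,0.169,0.4688],[-0.9995,-0.0304,0.0011,-0.0136],[0.0041,-0.1689,-0.9856,0.9731]]))
S=dict(f=531.3335,c=(277.392,213.542),E=np.array([[-1,-0.0044,0.0033,0.6204],[-0.0054,0.6611,-0.7503,0.6434],[0.0012,-0.7503,-0.6611,0.6801]]))
def P(C,u,v,z):
    d=C["E"][:,:3]@[(u-C["c"][0])/C["f"],(v-C["c"][1])/C["f"],1];o=C["E"][:,3]
    return o+d*(z-o[2])/d[2]
def crop(C,x,y,z,x0,y0,k=4): return P(C,x0+(x+.5)/k-.5,y0+(y+.5)/k-.5,z)
E
python3 - <<'E'
from h import *
a=lambda x,y,z:np.round(crop(T,x,y,z,272,145)[:2]*1000,1)
b=lambda x,y,z:np.round(crop(T,x-400,y,z,272,233)[:2]*1000,1)
s=lambda x,y,z:np.round(crop(S,x,y,z,200,140)[:2]*1000,1)
def show(n,*p):
    print(n,*p,'mean',np.mean(p,0))
show('platecorners T',a(60,27,.122),a(365,50,.122),a(343,402,.122) ,a(20,370,.122))
show('plate S',s(68,40,.122),s(413,53,.122),s(408,250,.122),s(20,238,.122))
show('window T',a(117,152,.122),a(293,163,.122),a(279,357,.122),a(101,346,.122))
show('window S',s(180,84,.122),s(382,91,.122),s(380,200,.122),s(163,190,.122))
show('pad T',a(149,234,.103),a(219,236,.103),a(215,300,.103),a(146,296,.103))
show('pad S',s(249,160,.103),s(318,160,.103),s(316,198,.103),s(240,195,.103))
show('chassis tip T',b(541,300,.02)); show('tip S',s(664,350,.02))
show('rail near end outer T',b(464,391,.009),b(608,405,.009))
show('rail far T',b(484,40,.009),b(632,50,.009))
show('rail near S',s(760,322,.009),s(770,404,.009))
show('jig',b(712,128,.018),b(740,256,.018)); show('driver',np.round(P(T,260,250,.007)*1000),np.round(P(T,258,327,.007)*1000)); show('cell',s(168,415,.05))
E
```

```text
platecorners T [742.1 -26.7] [ 735.5 -166.9] [ 572.7 -157.1] [582.6 -13.1] mean [658.225 -90.95 ]
plate S [ 735.9 -167.1] [ 577.6 -157.8] [583.9 -18.4] [742.6 -24.9] mean [660.   -92.05]
window T [683.8 -54.1] [ 681.2 -134.2] [ 592.  -128.5] [594.5 -48.9] mean [637.875 -91.425]
window S [ 682.6 -133. ] [ 592.3 -128.3] [594.7 -50.8] [685.9 -56.9] mean [638.875 -92.25 ]
pad T [650.2 -70.7] [ 650.2 -103. ] [ 620.2 -101.5] [621.1 -69.8] mean [635.425 -86.25 ]
pad S [ 651.3 -102.2] [ 620.7 -102.5] [621.5 -75.6] [654.5 -77.5] mean [637.   -89.45]
chassis tip T [459.6 -76.1] mean [459.6 -76.1]
tip S [462.3 -69.3] mean [462.3 -69.3]
rail near end outer T [414.6 -40.1] [ 410.1 -110.6] mean [412.35 -75.35]
rail far T [587.5 -45.6] [ 584.7 -120.3] mean [586.1  -82.95]
rail near S [ 412.1 -100.9] [416.1 -45.6] mean [414.1  -73.25]
jig [ 546.  -159.4] [ 483.7 -173.4] mean [ 514.85 -166.4 ]
driver [571.  20.   7.] [419.  18.   7.] mean [495.  19.   7.]
cell [683.4   4.8] mean [683.4   4.8]
```

apply_moves(targets=[{"grip":-1,"roll":-0.054},{"grip":-1,"roll":-0.054},{"grip":-1,"dx":0.126,"dy":0.356},{"grip":-1,"dx":0.126,"dy":0.356},{"grip":-1,"dx":0.126,"dy":0.356},{"grip":-1,"dx":0.126,"dy":0.356},{"grip":-1,"dx":0.126,"dy":0.356},{"grip":-1,"dx":0.126,"dy":0.356},{"grip":-1,"dx":0.126,"dy":0.356},{"grip":-1,"dx":0.126,"dy":0.356},{"grip":-1,"dx":0.126,"dy":0.356},{"grip":-1,"dx":0.126,"dy":0.356}])

```text
schema error: expected keys grip, dx, dy, dz, roll
```

apply_moves(targets=[{"grip":-1,"dx":0,"dy":0,"dz":0,"roll":-0.054},{"grip":-1,"dx":0,"dy":0,"dz":0,"roll":-0.054},{"grip":-1,"dx":0.126,"dy":0.356,"dz":0,"roll":0},{"grip":-1,"dx":0.126,"dy":0.356,"dz":0,"roll":0},{"grip":-1,"dx":0.126,"dy":0.356,"dz":0,"roll":0},{"grip":-1,"dx":0.126,"dy":0.356,"dz":0,"roll":0},{"grip":-1,"dx":0.126,"dy":0.356,"dz":0,"roll":0},{"grip":-1,"dx":0.126,"dy":0.356,"dz":0,"roll":0},{"grip":-1,"dx":0.126,"dy":0.356,"dz":0,"roll":0},{"grip":-1,"dx":0.126,"dy":0.356,"dz":0,"roll":0},{"grip":-1,"dx":0.126,"dy":0.356,"dz":0,"roll":0},{"grip":-1,"dx":0.126,"dy":0.356,"dz":0,"roll":0}])

```text
clock: 1.6
tool_pos: [0.3994, 0.0323, 0.2016]
ee_rot: [-180.0, -0.0, -3.0]
contact_force: [1.5, 1.4, -0.4]
grip_width: -0.0002
grip_force: 0.0
```

apply_moves(targets=[{"grip":-1,"dx":0.12,"dy":0.35,"dz":0,"roll":0},{"grip":-1,"dx":0.12,"dy":0.35,"dz":0,"roll":0},{"grip":-1,"dx":0,"dy":0,"dz":0.3,"roll":0},{"grip":-1,"dx":0,"dy":0,"dz":0.3,"roll":0},{"grip":-1,"dx":0,"dy":0,"dz":0.3,"roll":0},{"grip":-1,"dx":0,"dy":0,"dz":0.1,"roll":0},{"grip":-1,"dx":0,"dy":0,"dz":0,"roll":0},{"grip":-1,"dx":0,"dy":0,"dz":0,"roll":0}])

```text
clock: 2.6
tool_pos: [0.4304, -0.0726, 0.0522]
ee_rot: [-180.0, -0.1, -3.1]
contact_force: [0.1, -0.2, -0.3]
grip_width: 0.0001
grip_force: 0.0
```

```bash
python3 - <<'E'
from cell import ctrl
import cv2,numpy as np
R=lambda a,f:cv2.resize(a,None,fx=f,fy=f,interpolation=cv2.INTER_CUBIC)
t=ctrl.camera("top")["image"][:,:,::-1];s=ctrl.camera("side")["image"][:,:,::-1]
cv2.imwrite("pics/d.png",R(np.vstack([t[200:350,230:430],s[140:290,200:400]])[:, :],2))
print(ctrl.observe()["tool_pos"])
E
```

```text
[ 0.43054069 -0.07254145  0.05249864]
```

View pics/d.png

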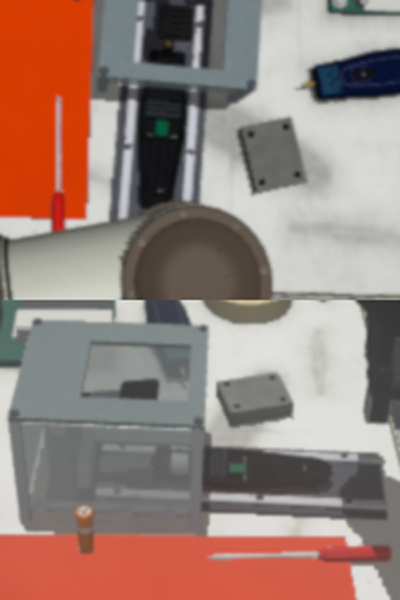

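apply_moves(targets=[{"grip":-1,"dx":0,"dy":0.024,"dz":0.14,"roll":0},{"grip":-1,"dx":0,"dy":0,"dz":0.1,"roll":0},{"grip":-1,"dx":0,"dy":0,"dz":0.035,"roll":0},{"grip":-1,"dx":0,"dy":0,"dz":0,"roll":0},{"grip":-1,"dx":0,"dy":0,"dz":0,"roll":0}])

```text
clock: 3.32
tool_pos: [0.4302, -0.0762, 0.011]
ee_rot: [-180.0, -0.1, -3.0]
contact_force: [-0.2, -0.3, -0.1]
grip_width: -0.0001
grip_force: 0.0
```

apply_moves(targets=[{"grip":-1,"dx":0.034,"dy":0,"dz":0,"roll":0},{"grip":-1,"dx":0.034,"dy":0,"dz":0,"roll":0},{"grip":-1,"dx":0.034,"dy":0,"dz":0,"roll":0},{"grip":-1,"dx":0.034,"dy":0,"dz":0,"roll":0},{"grip":-1,"dx":0.034,"dy":0,"dz":0,"roll":0},{"grip":-1,"dx":0.034,"dy":0,"dz":0,"roll":0},{"grip":-1,"dx":0.034,"dy":0,"dz":0,"roll":0},{"grip":-1,"dx":0.034,"dy":0,"dz":0,"roll":0},{"grip":-1,"dx":0.034,"dy":0,"dz":0,"roll":0},{"grip":-1,"dx":0.034,"dy":0,"dz":0,"roll":0}])

```text
clock: 4.58
tool_pos: [0.4808, -0.0791, 0.0102]
ee_rot: [180.0, 0.0, -3.1]
contact_force: [0.4, 0.1, 0.1]
grip_width: 0.0002
grip_force: 0.0
```

apply_moves(targets=[{"grip":-1,"dx":0.014,"dy":0,"dz":0,"roll":0},{"grip":-1,"dx":0.014,"dy":0,"dz":0,"roll":0}])

```text
clock: 4.82
tool_pos: [0.4846, -0.0793, 0.0102]
ee_rot: [-180.0, 0.0, -3.1]
contact_force: [-0.1, -0.0, -1.0]
grip_width: 0.0
grip_force: 0.0
```

apply_moves(targets=[{"grip":-1,"dx":0.014,"dy":0,"dz":0,"roll":0},{"grip":-1,"dx":0,"dy":0,"dz":0,"roll":0}])

```text
clock: 5.08
tool_pos: [0.4868, -0.0794, 0.0103]
ee_rot: [-180.0, -0.0, -3.1]
contact_force: [-0.5, -0.1, -0.3]
grip_width: 0.0004
grip_force: 0.0
```

apply_moves(targets=[{"grip":-1,"dx":0.01,"dy":0,"dz":0,"roll":0},{"grip":-1,"dx":0.01,"dy":0,"dz":0,"roll":0},{"grip":-1,"dx":0,"dy":0,"dz":0,"roll":0}])

```text
clock: 5.45
tool_pos: [0.4899, -0.0795, 0.0103]
ee_rot: [180.0, -0.0, -3.1]
contact_force: [0.2, -1.1, -0.2]
grip_width: -0.0002
grip_force: 0.0
```

apply_moves(targets=[{"grip":-1,"dx":0.01,"dy":0,"dz":0,"roll":0},{"grip":-1,"dx":0,"dy":0,"dz":0,"roll":0}])

```text
clock: 5.7
tool_pos: [0.4914, -0.0796, 0.0103]
ee_rot: [-180.0, -0.0, -3.1]
contact_force: [-0.5, -0.3, 0.6]
grip_width: 0.0001
grip_force: 0.0
```

```bash
python3 - <<'E'
from cell import ctrl
import cv2,numpy as np
R=lambda a,f:cv2.resize(a,None,fx=f,fy=f,interpolation=cv2.INTER_CUBIC)
s=ctrl.camera("side")["image"][:,:,::-1]
cv2.imwrite("pics/e.png",R(s[140:280,200:400],4))
o=ctrl.observe();print(o["tool_pos"],o["contact_force"])
E
```

```text
[ 0.49123873 -0.07963123  0.01023695] [-0.59138125  0.24577842 -0.71329793]
```

View pics/e.png

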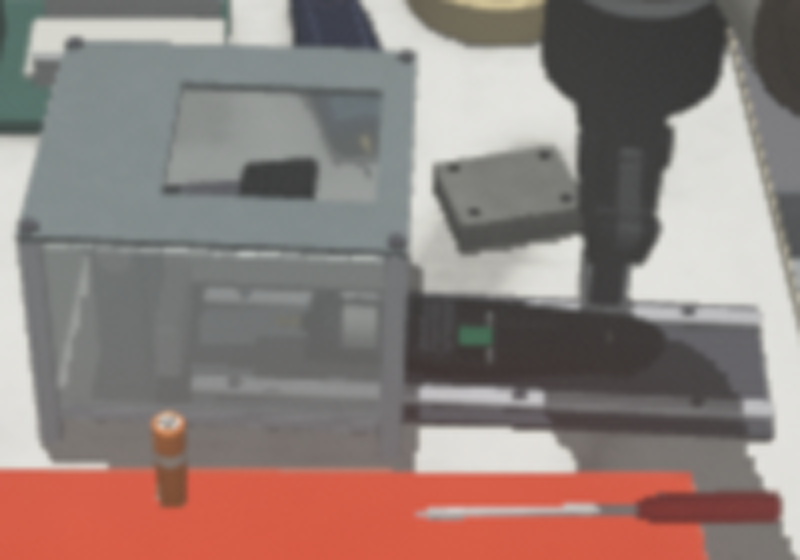

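The chassis has not moved: its tip is still near (664,348), and the finger seems to end near (605,303), about 45 crop px above the projected TCP at (595,348). I'll look closer.

```bash
python3 - <<'E'
from cell import ctrl
import cv2,numpy as np
from h import *
def proj(C,p):
    q=C["E"][:,:3].T@(np.array(p)-C["E"][:,3]); return np.round([C["f"]*q[0]/q[2]+C["c"][0],C["f"]*q[1]/q[2]+C["c"][1]],1)
R=lambda a,f:cv2.resize(a,None,fx=f,fy=f,interpolation=cv2.INTER_CUBIC)
c=ctrl.camera("side");s=c["image"][:,:,::-1];t=ctrl.camera("top")["image"][:,:,::-1]
print(np.round(c["extrinsics"],4).tolist())
g=lambda a:np.clip(a.astype(float)**.6*255**.4,0,255).astype(np.uint8)
cv2.imwrite("pics/f.png",np.hstack([R(g(s[130:240,325:405]),5),R(g(t[190:340,250:350])[:137],4)[:550]]))
p=ctrl.observe()["tool_pos"];print(p,proj(S,p),proj(T,p))
E
```

```text
[[-1.0, -0.0044, 0.0033, 0.6204], [-0.0054, 0.6611, -0.7503, 0.6434], [0.0012, -0.7503, -0.6611, 0.6801], [0.0, 0.0, 0.0, 1.0]]Traceback (most recent call last):
  File "<stdin>", line 10, in <module>
    return _nx.concatenate(arrs, 1, dtype=dtype, casting=casting)
           ~~~~~~~~~~~~~~~^^^^^^^^^^^^^^^^^^^^^^^^^^^^^^^^^^^^^^^
ValueError: all the input array dimensions except for the concatenation axis must match exactly, but along dimension 0, the array at index 0 has size 550 and the array at index 1 has size 548
```

```bash
python3 - <<'E'
from cell import ctrl
import cv2,numpy as np
from h import *
def proj(C,p):
    q=C["E"][:,:3].T@(np.array(p)-C["E"][:,3]); return np.round([C["f"]*q[0]/q[2]+C["c"][0],C["f"]*q[1]/q[2]+C["c"][1]],1)
R=lambda a,f:cv2.resize(a,None,fx=f,fy=f,interpolation=cv2.INTER_CUBIC)
s=ctrl.camera("side")["image"][:,:,::-1];t=ctrl.camera("top")["image"][:,:,::-1]
g=lambda a:np.clip(a.astype(float)**.6*255**.4,0,255).astype(np.uint8)
cv2.imwrite("pics/f.png",np.hstack([R(g(s[130:240,325:405]),5),R(g(t[200:310,260:340]),5)]))
p=ctrl.observe()["tool_pos"];print(p,proj(S,p),proj(T,p))
E
```

```text
[ 0.49118561 -0.07963127  0.01027066] [348.8 227.1] [308.6 291.4]
```

View pics/f.png

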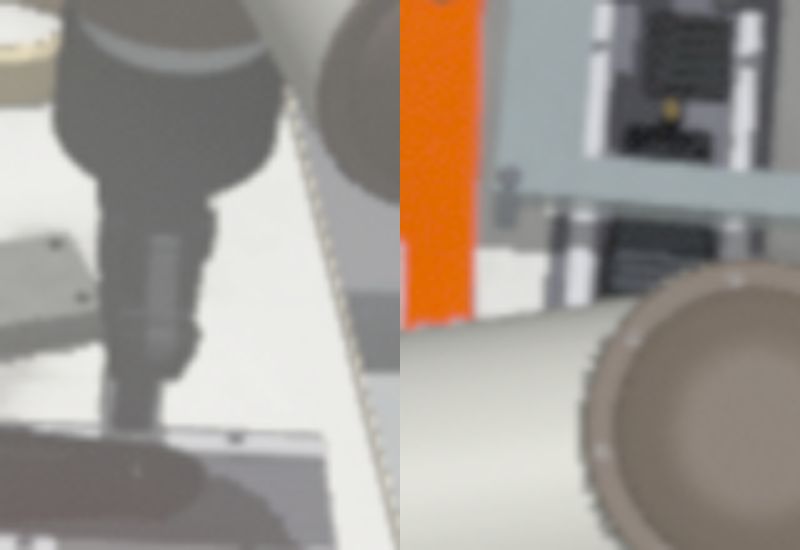

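```bash
python3 - <<'E'
from cell import ctrl
import cv2,numpy as np
a=cv2.imread("pics/side0.png").mean(2).astype(int);b=ctrl.camera("side")["image"].mean(2).astype(int)
for v in range(208,250,2): print(v,a[v,336:380:4],b[v,336:380:4])
E
```

```text
208 [205 208 210 212 212 213 213 212 212 209 212] [219 220 197  73  63  92 224 223 223 221 223]
210 [207 207 210 211 211 212 213 212 213 212 212] [220 220 180  69  63 102 224 224 224 223 223]
212 [208 208 208 210 209 211 212 212 212 212 211] [220 221 180  66  63 115 223 224 223 223 223]
214 [156 163 166 172 188 195 197 200 202 204 211] [167 177 157  65  63 109 212 215 216 217 222]
216 [103 133 154 157 168 170 156 151 145 122 155] [110 143 154  85  82 102 166 163 156 130 167]
218 [ 62  64  72  93 111 131 168 176 174 116 176] [ 60  63  68  68  74  85 179 189 188 123 190]
220 [ 62  62  63  63  64  65  79 119 125 128 135] [ 61  60  59  59  59  60  77 125 134 137 145]
222 [61 62 62 65 73 64 64 73 95 92 93] [60 58 59 59 63 59 59 69 99 95 97]
224 [60 61 62 62 84 64 65 66 96 97 97] [ 58  58  58  59  70  59  59  60  96 101 101]
226 [60 61 61 61 65 65 65 67 97 97 96] [ 58  57  58  58  59  58  59  60  71  84 101]
228 [60 61 62 63 63 65 65 72 96 96 96] [57 58 58 58 58 59 59 62 69 71 94]
230 [60 62 61 61 62 62 64 72 96 97 97] [58 58 58 59 58 58 59 67 71 70 72]
232 [59 60 61 60 62 61 65 71 97 97 96] [57 59 59 58 60 57 65 70 70 71 70]
234 [66 67 67 68 66 66 70 80 96 96 96] [65 67 67 67 66 66 70 69 71 70 70]
236 [72 72 77 77 77 76 87 94 95 96 97] [70 69 69 69 69 69 69 69 70 70 71]
238 [163 169 167 150 136 129 121 121 114 108 102] [118  99  97  90  85  82  78  77  76  74  72]
240 [172 176 179 180 178 178 177 178 173 144 147] [129 110 109 109 107 104 104 103 101  89  90]
242 [101 109 118 122 130 136 147 153 161 159 143] [ 92  96 103 105 107 108 110 113 114 112 111]
244 [94 93 93 91 91 93 94 83 87 91 94] [90 68 70 70 70 72 75 77 80 83 84]
246 [85 87 89 89 91 90 92 94 94 96 95] [89 74 73 70 69 69 69 69 70 70 69]
248 [190 186 183 123 119 124 124 115  90  90  86] [206 112 108 101  93  96  91  86  86  82  78]
```

apply_moves(targets=[{"grip":-1,"dx":-0.2,"dy":0,"dz":0,"roll":0},{"grip":-1,"dx":-0.2,"dy":0,"dz":0,"roll":0},{"grip":-1,"dx":0,"dy":0,"dz":0.02,"roll":0},{"grip":-1,"dx":0,"dy":0,"dz":0.015,"roll":0},{"grip":-1,"dx":0,"dy":0,"dz":0,"roll":0}])

```text
clock: 6.62
tool_pos: [0.4323, -0.0763, 0.0049]
ee_rot: [-180.0, -0.0, -3.1]
contact_force: [0.1, -0.3, -0.1]
grip_width: -0.0001
grip_force: 0.0
```

```bash
python3 - <<'E'
from cell import ctrl
import cv2,numpy as np
R=lambda a,f:cv2.resize(a,None,fx=f,fy=f,interpolation=cv2.INTER_CUBIC)
s=ctrl.camera("side")["image"][:,:,::-1]
g=lambda a:np.clip(a.astype(float)**.6*255**.4,0,255).astype(np.uint8)
cv2.imwrite("pics/g.png",R(g(s[150:260,330:430]),5))
o=ctrl.observe();print(o["tool_pos"],o["contact_force"])
E
```

```text
[ 0.43216521 -0.07635426  0.00491714] [-0.61564887  0.21119456  0.69716686]
```

View pics/g.png

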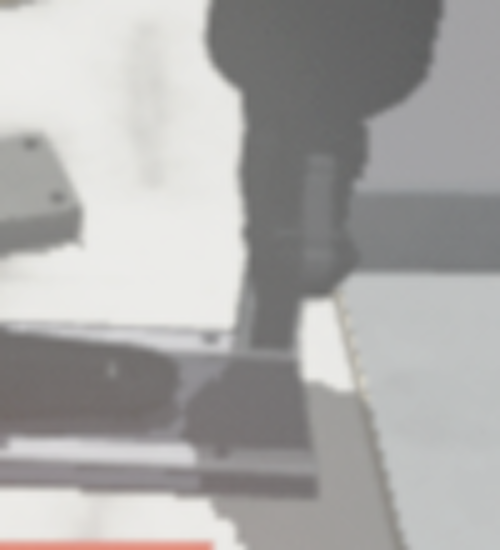

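apply_moves(targets=[{"grip":-1,"dx":0,"dy":0,"dz":0.02,"roll":0},{"grip":-1,"dx":0,"dy":0,"dz":0.02,"roll":0},{"grip":-1,"dx":0,"dy":0,"dz":0,"roll":0}])

```text
clock: 7.05
tool_pos: [0.4311, -0.0765, -0.0014]
ee_rot: [180.0, 0.0, -3.1]
contact_force: [0.9, 0.3, -0.4]
grip_width: -0.0
grip_force: 0.0
```

apply_moves(targets=[{"grip":-1,"dx":0,"dy":0,"dz":0.02,"roll":0},{"grip":-1,"dx":0,"dy":0,"dz":0.02,"roll":0},{"grip":-1,"dx":0,"dy":0,"dz":0,"roll":0}])

```text
clock: 7.42
tool_pos: [0.4311, -0.0764, -0.0073]
ee_rot: [180.0, 0.0, -3.1]
contact_force: [-0.0, -0.8, 0.1]
grip_width: -0.0
grip_force: 0.0
```

apply_moves(targets=[{"grip":-1,"dx":0,"dy":0,"dz":0.02,"roll":0},{"grip":-1,"dx":0,"dy":0,"dz":0.02,"roll":0},{"grip":-1,"dx":0,"dy":0,"dz":0,"roll":0}])

```text
clock: 7.8
tool_pos: [0.4311, -0.0765, -0.0133]
ee_rot: [180.0, 0.0, -3.1]
contact_force: [0.4, -0.1, -0.3]
grip_width: 0.0001
grip_force: 0.0
```

The TCP reads 13 mm below the bench with no contact, so the real fingertips sit higher than reported. I'll feel for the track floor to measure the offset.

apply_moves(targets=[{"grip":-1,"dx":0,"dy":0,"dz":0.014,"roll":0},{"grip":-1,"dx":0,"dy":0,"dz":0.014,"roll":0},{"grip":-1,"dx":0,"dy":0,"dz":0,"roll":0}])

```text
clock: 8.18
tool_pos: [0.4312, -0.0764, -0.0173]
ee_rot: [180.0, 0.0, -3.1]
contact_force: [-0.1, -0.9, -0.9]
grip_width: 0.0002
grip_force: 0.0
```

apply_moves(targets=[{"grip":-1,"dx":0,"dy":0,"dz":0.014,"roll":0},{"grip":-1,"dx":0,"dy":0,"dz":0,"roll":0}])

```text
clock: 8.43
tool_pos: [0.4312, -0.0765, -0.0194]
ee_rot: [180.0, 0.0, -3.1]
contact_force: [0.1, -0.6, -0.6]
grip_width: 0.0001
grip_force: 0.0
```

apply_moves(targets=[{"grip":-1,"dx":0,"dy":0,"dz":0.014,"roll":0},{"grip":-1,"dx":0,"dy":0,"dz":0,"roll":0}])

```text
clock: 8.68
tool_pos: [0.4312, -0.0764, -0.0215]
ee_rot: [180.0, 0.0, -3.1]
contact_force: [-0.2, 1.0, -0.4]
grip_width: -0.0001
grip_force: 0.0
```

apply_moves(targets=[{"grip":-1,"dx":0,"dy":0,"dz":0.01,"roll":0},{"grip":-1,"dx":0,"dy":0,"dz":0,"roll":0}])

```text
clock: 8.93
tool_pos: [0.4312, -0.0764, -0.023]
ee_rot: [180.0, 0.0, -3.1]
contact_force: [0.4, 0.4, 0.4]
grip_width: -0.0
grip_force: 0.0
```

apply_moves(targets=[{"grip":-1,"dx":0,"dy":0,"dz":0.01,"roll":0},{"grip":-1,"dx":0,"dy":0,"dz":0,"roll":0}])

```text
clock: 9.18
tool_pos: [0.4312, -0.0764, -0.0245]
ee_rot: [180.0, 0.0, -3.1]
contact_force: [0.9, -0.4, 0.1]
grip_width: 0.0001
grip_force: 0.0
```

apply_moves(targets=[{"grip":-1,"dx":0,"dy":0,"dz":0.01,"roll":0},{"grip":-1,"dx":0,"dy":0,"dz":0,"roll":0}])

```text
clock: 9.43
tool_pos: [0.4314, -0.0764, -0.0257]
ee_rot: [180.0, -0.0, -3.1]
contact_force: [-0.0, -0.1, 2.8]
grip_width: 0.0002
grip_force: 1.4
```

apply_moves(targets=[{"grip":-1,"dx":0,"dy":0,"dz":-0.05,"roll":0},{"grip":-1,"dx":0.034,"dy":0,"dz":0,"roll":0},{"grip":-1,"dx":0.034,"dy":0,"dz":0,"roll":0},{"grip":-1,"dx":0.034,"dy":0,"dz":0,"roll":0},{"grip":-1,"dx":0.034,"dy":0,"dz":0,"roll":0},{"grip":-1,"dx":0.034,"dy":0,"dz":0,"roll":0},{"grip":-1,"dx":0.034,"dy":0,"dz":0,"roll":0},{"grip":-1,"dx":0.034,"dy":0,"dz":0,"roll":0},{"grip":-1,"dx":0.034,"dy":0,"dz":0,"roll":0},{"grip":-1,"dx":0.034,"dy":0,"dz":0,"roll":0}])

```text
clock: 10.68
tool_pos: [0.4775, -0.0789, -0.0184]
ee_rot: [180.0, -0.0, -3.1]
contact_force: [-0.1, 0.5, 0.2]
grip_width: -0.0001
grip_force: 0.4
```

apply_moves(targets=[{"grip":-1,"dx":0.014,"dy":0,"dz":0,"roll":0},{"grip":-1,"dx":0.014,"dy":0,"dz":0,"roll":0},{"grip":-1,"dx":0.01,"dy":0,"dz":0,"roll":0},{"grip":-1,"dx":0,"dy":0,"dz":0,"roll":0}])

```text
clock: 11.18
tool_pos: [0.4831, -0.0792, -0.0183]
ee_rot: [-180.0, -0.0, -3.1]
contact_force: [0.7, 0.7, -0.5]
grip_width: -0.0
grip_force: 0.1
```

apply_moves(targets=[{"grip":-1,"dx":0.01,"dy":0,"dz":0,"roll":0},{"grip":-1,"dx":0.01,"dy":0,"dz":0,"roll":0},{"grip":-1,"dx":0,"dy":0,"dz":0,"roll":0}])

```text
clock: 11.55
tool_pos: [0.4862, -0.0793, -0.0183]
ee_rot: [-180.0, -0.0, -3.1]
contact_force: [0.6, -0.2, -0.3]
grip_width: 0.0001
grip_force: 0.2
```

```bash
cat > gr.py <<'E'
from cell import ctrl
import cv2,numpy as np
from h import *
def cen(im,z=.026):
    i=im.astype(int)[190:260,280:400];m=(i[:,:,1]>i[:,:,0]+20)&(i[:,:,1]>i[:,:,2]+8)
    v,u=np.nonzero(m);return len(u),np.round(P(S,u.mean()+280,v.mean()+190,z)[:2]*1000,1) if len(u) else 0
print(cen(cv2.imread("pics/side0.png")[:,:,::-1]),cen(ctrl.camera("side")["image"]))
E
python3 gr.py
```

```text
(30, array([549., -72.])) (0, 0)
```

apply_moves(targets=[{"grip":-1,"dx":0.01,"dy":0,"dz":0,"roll":0},{"grip":-1,"dx":0.01,"dy":0,"dz":0,"roll":0},{"grip":-1,"dx":0,"dy":0,"dz":0,"roll":0}])

```text
clock: 11.98
tool_pos: [0.4891, -0.0795, -0.0184]
ee_rot: [-180.0, -0.0, -3.1]
contact_force: [0.3, -0.2, 0.0]
grip_width: -0.0002
grip_force: 0.2
```

apply_moves(targets=[{"grip":-1,"dx":0.01,"dy":0,"dz":0,"roll":0},{"grip":-1,"dx":0.01,"dy":0,"dz":0,"roll":0},{"grip":-1,"dx":0,"dy":0,"dz":0,"roll":0}])

```text
clock: 12.35
tool_pos: [0.4913, -0.0797, -0.0185]
ee_rot: [180.0, 0.1, -3.1]
contact_force: [-1.9, 0.1, 0.3]
grip_width: 0.0001
grip_force: 1.0
```

apply_moves(targets=[{"grip":-1,"dx":0.01,"dy":0,"dz":0,"roll":0},{"grip":-1,"dx":0,"dy":0,"dz":0,"roll":0}])

```text
clock: 12.6
tool_pos: [0.4913, -0.08, -0.0188]
ee_rot: [180.0, 0.2, -3.1]
contact_force: [-4.9, 0.6, 1.8]
grip_width: 0.0003
grip_force: 2.6
```

apply_moves(targets=[{"grip":-1,"dx":0,"dy":0,"dz":0,"roll":0},{"grip":-1,"dx":-0.1,"dy":0,"dz":0,"roll":0},{"grip":-1,"dx":-0.15,"dy":0,"dz":0,"roll":0},{"grip":-1,"dx":0,"dy":0,"dz":-0.25,"roll":0},{"grip":-1,"dx":0,"dy":0,"dz":-0.25,"roll":0},{"grip":-1,"dx":0,"dy":0,"dz":-0.25,"roll":0},{"grip":-1,"dx":0,"dy":0,"dz":-0.25,"roll":0},{"grip":-1,"dx":0,"dy":0,"dz":-0.25,"roll":0}])

```text
clock: 13.6
tool_pos: [0.4562, -0.0776, 0.1708]
ee_rot: [-180.0, -0.2, -3.1]
contact_force: [1.2, 0.2, -0.8]
grip_width: -0.0004
grip_force: 0.0
```

apply_moves(targets=[{"grip":-1,"dx":0,"dy":0,"dz":0,"roll":0.0556},{"grip":-1,"dx":0,"dy":0,"dz":0,"roll":0.0556},{"grip":-1,"dx":0,"dy":0,"dz":0,"roll":0.0556},{"grip":-1,"dx":0,"dy":0,"dz":0,"roll":0.0556},{"grip":-1,"dx":0,"dy":0,"dz":0,"roll":0.0556},{"grip":-1,"dx":0,"dy":0,"dz":0,"roll":0.0556},{"grip":-1,"dx":0,"dy":0,"dz":0,"roll":0.0556},{"grip":-1,"dx":0,"dy":0,"dz":0,"roll":0.0556},{"grip":-1,"dx":0,"dy":0,"dz":0,"roll":0.0556},{"grip":-1,"dx":0,"dy":0,"dz":0,"roll":0}])

```text
clock: 14.85
tool_pos: [0.4561, -0.0776, 0.1693]
ee_rot: [-179.9, 0.0, -93.0]
contact_force: [0.4, 0.1, -0.3]
grip_width: 0.0001
grip_force: 0.0
```

```bash
python3 - <<'E'
from cell import ctrl
import cv2,numpy as np
R=lambda a,f:cv2.resize(a,None,fx=f,fy=f,interpolation=cv2.INTER_CUBIC)
s=ctrl.camera("side")["image"][:,:,::-1]
g=lambda a:np.clip(a.astype(float)**.6*255**.4,0,255).astype(np.uint8)
cv2.imwrite("pics/i.png",R(g(s[60:260,200:440]),3))
o=ctrl.observe();print(o["tool_pos"],o["ee_rot"],o["qpos"])
E
```

```text
[ 0.45606551 -0.0776332   0.16931877] [-1.79902862e+02  1.58657717e-02 -9.29552574e+01] [ 1.05523791e+01  7.72087787e+00 -2.42888665e+01  8.57337237e-03
 -5.78920992e+01 -1.35122006e+01]
```

View pics/i.png

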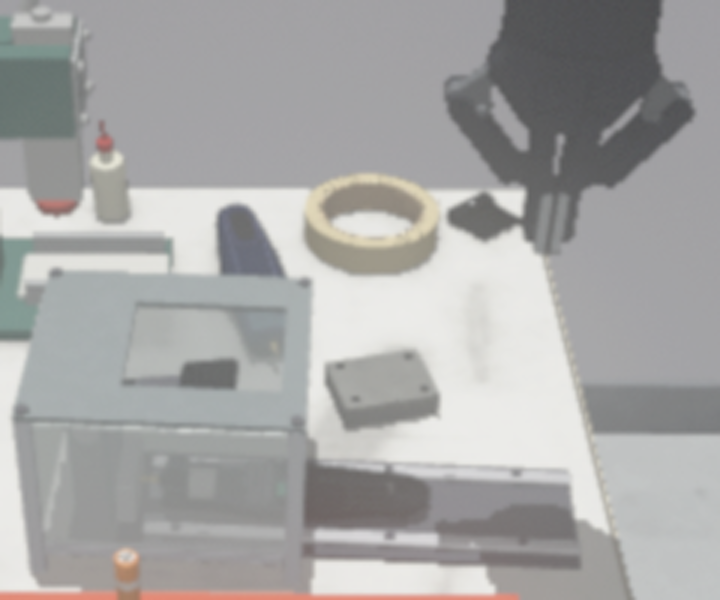

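apply_moves(targets=[{"grip":-1,"dx":0.006,"dy":-0.303,"dz":0,"roll":0},{"grip":-1,"dx":0.006,"dy":-0.303,"dz":0,"roll":0},{"grip":-1,"dx":0.006,"dy":-0.303,"dz":0,"roll":0},{"grip":-1,"dx":0.006,"dy":-0.303,"dz":0,"roll":0},{"grip":-1,"dx":0,"dy":0,"dz":0.2,"roll":0},{"grip":-1,"dx":0,"dy":0,"dz":0.15,"roll":0},{"grip":-1,"dx":0,"dy":0,"dz":0,"roll":0},{"grip":-1,"dx":0,"dy":0,"dz":0,"roll":0}])

```text
clock: 15.9
tool_pos: [0.638, -0.0914, 0.1178]
ee_rot: [-179.9, -0.0, -93.1]
contact_force: [0.1, 0.6, 0.7]
grip_width: 0.0003
grip_force: 0.0
```

```bash
python3 - <<'E'
from cell import ctrl
import cv2,numpy as np
R=lambda a,f:cv2.resize(a,None,fx=f,fy=f,interpolation=cv2.INTER_CUBIC)
s=ctrl.camera("side")["image"][:,:,::-1]
t=ctrl.camera("top")["image"][:,:,::-1]
g=lambda a:np.clip(a.astype(float)**.6*255**.4,0,255).astype(np.uint8)
cv2.imwrite("pics/j.png",R(g(s[80:230,180:380]),4))
o=ctrl.observe();print(o["tool_pos"],o["ee_rot"])
E
```

```text
[ 0.63812329 -0.09126981  0.11827926] [-1.79824047e+02  5.52166319e-03 -9.30847984e+01]
```

View pics/j.png

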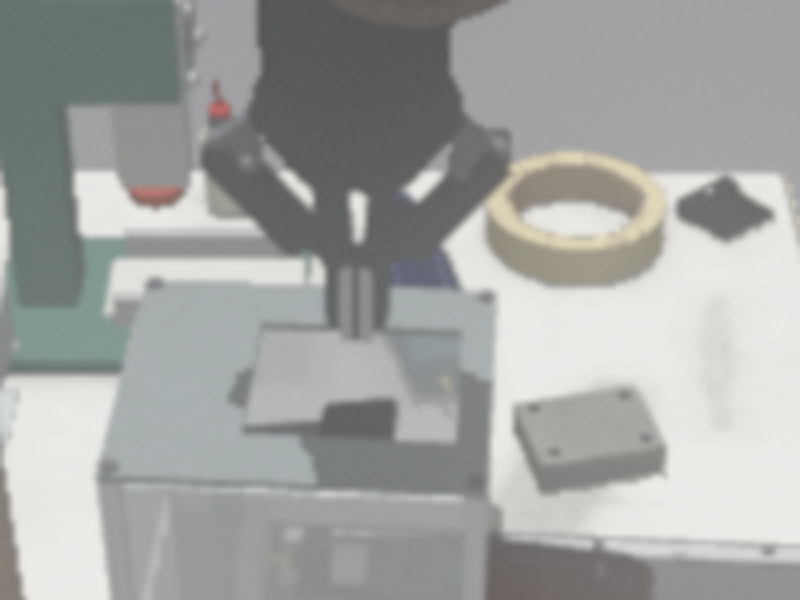

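apply_moves(targets=[{"grip":-1,"dx":0,"dy":0,"dz":0.1,"roll":0},{"grip":-1,"dx":0,"dy":0,"dz":0.1,"roll":0},{"grip":-1,"dx":0,"dy":0,"dz":0.07,"roll":0},{"grip":-1,"dx":0,"dy":0,"dz":0,"roll":0},{"grip":-1,"dx":0,"dy":0,"dz":0,"roll":0}])

```text
clock: 16.62
tool_pos: [0.6375, -0.0913, 0.0762]
ee_rot: [-180.0, -0.0, -93.1]
contact_force: [-0.2, -0.2, 0.4]
grip_width: 0.0001
grip_force: 0.0
```

apply_moves(targets=[{"grip":-1,"dx":0,"dy":0,"dz":0.02,"roll":0},{"grip":-1,"dx":0,"dy":0,"dz":0.02,"roll":0},{"grip":-1,"dx":0,"dy":0,"dz":0.02,"roll":0},{"grip":-1,"dx":0,"dy":0,"dz":0,"roll":0}])

```text
clock: 17.12
tool_pos: [0.6365, -0.0913, 0.067]
ee_rot: [179.9, -0.0, -93.1]
contact_force: [-2.7, 0.7, 4.1]
grip_width: 0.0001
grip_force: 2.1
```

apply_moves(targets=[{"grip":-1,"dx":0,"dy":0,"dz":0.02,"roll":0},{"grip":-1,"dx":0,"dy":0,"dz":0.02,"roll":0},{"grip":-1,"dx":0,"dy":0,"dz":0.02,"roll":0},{"grip":-1,"dx":0,"dy":0,"dz":0.02,"roll":0},{"grip":-1,"dx":0,"dy":0,"dz":0.014,"roll":0},{"grip":-1,"dx":0,"dy":0,"dz":0,"roll":0}])

```text
clock: 17.88
tool_pos: [0.6365, -0.0914, 0.0536]
ee_rot: [179.9, -0.0, -93.1]
contact_force: [-4.9, 1.3, 6.7]
grip_width: -0.0002
grip_force: 4.1
```

apply_moves(targets=[{"grip":-1,"dx":0,"dy":0,"dz":0.01,"roll":0},{"grip":-1,"dx":0,"dy":0,"dz":0,"roll":0}])

```text
clock: 18.12
tool_pos: [0.6366, -0.0914, 0.0533]
ee_rot: [179.9, -0.0, -93.1]
contact_force: [-6.7, 2.0, 12.0]
grip_width: 0.0001
grip_force: 6.4
```

apply_moves(targets=[{"grip":-1,"dx":0,"dy":0,"dz":0.006,"roll":0},{"grip":-1,"dx":0,"dy":0,"dz":0,"roll":0},{"grip":-1,"dx":0,"dy":0,"dz":0,"roll":0},{"grip":-1,"dx":0,"dy":0,"dz":0,"roll":0}])

```text
clock: 18.62
tool_pos: [0.6366, -0.0914, 0.0531]
ee_rot: [180.0, -0.0, -93.1]
contact_force: [-6.8, 1.8, 14.6]
grip_width: 0.0004
grip_force: 7.9
```

```bash
python3 -c "
from cell import ctrl
print(ctrl.close_job())"
```

```text
the job is handed in; nothing more can be done
None
```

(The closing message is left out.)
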